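# Brake lever check on the orange hand-truck handle

## Task

On the orange hand-truck handle, press the brake lever in with the backs of your fingers until it stops short of the bar, pause a moment, and let it spring all the way back out. Then press it in to its stop once more and finish while still holding it there, so that the gap can be measured. Only push it from outside: do not grip it, hook it from behind or force it hard against its stop, and leave the blue handle's lever and everything else on the table where they are.

Things in the scene. Friction and masses are not known exactly. Their poses are not given: they have to be found in the camera images.
- orange_handle: ORANGE 25 mm tube, the bent end of a hand truck, fixed in a bench clamp; the handle to check. Origin on the table below the bar. The level bar runs along body y, -145 to +95 mm, 160 mm up, then bends down into the clamp (base 130 x 120 x 12 mm at y = +85; jaws 62 mm high). Black grip, 32 mm thick, y = -145 to 0. Lever on the bar's -x side, level with it; bar, bracket and lever lie 138 to 180 mm up.
- brake_hinge (a point): The brake lever's upright hinge axis on the orange handle, at handle x = -35, y = +35, z = 160 mm. Fixed to the handle; axes as the handle's.
- brake_face (a point): Place to press, on the outer face (away from the bar) of the orange handle's red lever blade: 12 mm thick, 18 high, flat 50 mm towards the hinge, 28 to the tip ball (19 mm). Lever out: at handle x = -86, y = -70, z = 160 mm. Axes turn with the lever: +x points square into the face (the way to press), -y along it to the tip, z up.
- brake (a joint): Angle of the orange handle's lever: 0 fully out (a spring returns it), up to 0.30 rad pressed in, at a solid stop, its inner side still 15 to 30 mm short of the grip. Counterclockwise from above. The pressing place travels about 33 mm; the spring takes about 2.5 N to start, 5 N near the stop, then force rises steeply.
- blue_handle: A second handle of the same shape and sizes with a BLUE tube, not to be touched. Origin and axes as the orange handle's; the two may stand on either side.
- blue_brake (a joint): Angle of the blue handle's lever, 0 out to 0.30 rad in; it is to stay out.
- screwdriver: Loose bystander: a green screwdriver lying on the table near the robot, about 200 mm long and 26 mm high; origin under its middle.
- spanner: Loose bystander: a steel spanner lying on the table near the robot, about 170 mm long; origin under its middle.
- spare_knob: Loose bystander: a black knob 42 mm wide, 36 mm high, standing on the table between and before the handles; origin at its underside.
- oil_bottle: Loose bystander: a white bottle with a yellow label and red cap, 52 mm wide, 130 mm high, standing at one side; origin at its underside.
- bolt_cup: Loose bystander: an empty green cup 72 mm wide, 80 mm high, standing at one side; origin at its underside.
- tape_measure: Loose bystander: a yellow tape measure, 70 x 38 mm, 62 mm high, standing behind the handles; origin at its underside.

How it is judged (in metres and radians):
On the way, in this order (a step that is already met when the one before it is completed fails the run):
1. the orange handle's lever is pressed in to its stop by the fingers and kept there for a moment (value of joint brake above 0.27 rad and contact force between the fingers and brake above 1.5 N), for 0.3 s.
2. the lever is let spring back all the way out (value of joint brake below 0.04 rad), for 0.2 s.
At the end, for the whole second after the job is handed in: The orange handle's lever is held within 0.03 rad of its stop (above 0.27 rad) by the fingers, from its outer side, with 1.5 to 40 N; the blue handle's lever is out (below 0.06 rad) and every loose thing is within 30 mm of where it stood (all of step 1 and contact force between the fingers and brake below 40 N and not (contact force between the fingers and brake above 1 N and x of the grasp point in the frame of brake_face above -0.002 m) and value of joint blue_brake below 0.06 rad and not (distance of any of screwdriver, spanner, spare_knob, oil_bottle, bolt_cup, tape_measure from where it was at the start of the episode above 0.03 m)); the arm keeps its last pose, push and grip.
It fails at once if the lever is gripped or hooked from behind (touched with the grasp point between the fingers not on the lever's outer side) (contact force between the fingers and brake above 1 N and x of the grasp point in the frame of brake_face above -0.002 m).
It fails at once if the lever is forced with more than 40 N (contact force between the fingers and brake above 40 N).
It fails at once if the blue handle's lever is pressed (value of joint blue_brake above 0.06 rad).
It fails at once if a loose bystander is moved or lifted by more than 30 mm (distance of any of screwdriver, spanner, spare_knob, oil_bottle, bolt_cup, tape_measure from where it was at the start of the episode above 0.03 m).
It also fails if it takes over 38 s, if anything falls off the work surface, if the arm or the gripper's body presses on something with over 40 N, if the wrist force passes 120 N, or if a joint passes its speed limit or range.

## Robot

A 6-joint arm with a two-finger parallel gripper is mounted at the origin on the work surface. World frame = base frame: x ahead of the robot, y to its left, z up, the work surface at z = 0. Lengths are in mm, angles in rad, forces in N, time in s.
With the tool pointing down it reaches from about 325 to 775 mm from the base axis. Payload 9.3 kg.
Tool frame: the origin (TCP) lies midway between the tips of the shut fingers; the grasp point (between the pads) lies 19 mm behind it; z points along the fingers, y is the direction in which the jaws open and shut (so a half turn about z gives the same grasp; the last joint's range is limited). The gripper opens to 85 mm and grips with 20 to 120 N. Pads are 22 mm wide; open, the fingers measure 114 mm over their backs; the gripper's body (76 mm by 85 mm) begins 54 mm behind the grasp point. The pads swing forward as they close: fully open they stand 13 mm farther back than shut.
Start: joints at [-1.457, 0.259, 0.021, 1.334, 0, 1.418], TCP at [144.998, -530.539, 231.279] pointing down, gripper open.
Joint ranges: [-3.04, 3.04], [-0.91, 1.82], [-1.04, 1.36], [-1.92, 1.95], [-1.52, 1.45], [-3.14, 3.14]. Speed limits (rad/s): [2.22, 2.22, 2.79, 3.14, 3.14, 3.14].

## Interface

Orientations are given as [roll, pitch, yaw] about the fixed x, y, z axes, in that order (R = Rz(yaw) Ry(pitch) Rx(roll)).
In Python, from bench import get_obs, read_camera, camera_model, close_job, boxes_of, tip_of gives the robot as it stands.
- The arm moves only by the shell command python3 -m jog 'ROWS' [FORCE]. ROWS is JSON, a list of rows, each an object of numbers: "dx", "dy", "dz": the shift along the tool's x, y, z scaled (see below); "twist": the turn about the tool's z scaled (see below); "grip": the gripper's target within -1 to 1 (fully open at 1, half-way at 0, shut at -1). In form: [{"dx": .., "dy": .., "dz": .., "twist": .., "grip": ..}, ...]. A call has 1 to 5 rows; each row is the pose to reach, as a shift and turn from the pose measured when the call began, along the tool's axes at that moment; what a row does not reach only later rows make up. The controller multiplies each number of a shift by 1 m and each number of a turn by 0.5 rad. A row lasts 1/12 s, in which the tool goes at most 41.7 mm and 7.16 degrees, less where a joint would pass 70% of its speed; a pose out of reach is approached as far as the arm can. A call with a number of a shift or a turn outside -1 to 1 is refused whole. A call with a gripper value outside its range is refused whole. The fingers move at their own pace and stop on an object; FORCE is the grip in N (left out, the last holds). Time passes only in rows, so rows that repeat a pose let the fingers close. It gives the time, the measured TCP pose, the force and the opening at its end, in the units of the state.
- get_obs(): the state, without advancing time (a new reading comes with each control period).
- read_camera(name): name is "side" or "top"; returns (picture, depth): 480x640x3 uint8, red, green, blue; 480x640 float32, mm along the optical axis (not along the pixel's ray), 0 where there is no reading.
- camera_model(name): a dict with "intrinsics" (3x3 intrinsics, pixels), "R" (3x3) and "t" (3): a world point X has camera coordinates R X + t. Camera axes: x right, y down, z forward; pixel columns grow to the right and rows downward; lengths in mm; the calibration is good to about 2 mm. A picture is of the moment at which its call begins. camera_model takes no time and is no camera call.
- close_job(): hands the job in, once; it reports no verdict.
Trained networks look in the newest picture that a camera, given by its name, has taken for a name from the list of things; names that differ only in an ending like _2 or _b are one class to them, and where a whole thing is asked for, a point or a joint stands for the part that bears it (a point fixed in the world has none). Each returns a list of dicts, best first, with "confidence" (0 to 1); they miss things now and then, are a little off and sometimes report something else, mostly with a low value. They report only what shows in the picture. A call takes as long as a camera call.
- boxes_of(camera, name): "point" ([column, row] in pixels, amid what is visible of it).
- tip_of(camera, name): "point" ([column, row] in pixels: a listed point, or the origin of a listed thing).
The state is a dict: "clock": time; "q": joint angles; "joint_velocities": joint speeds; "joint_efforts": joint torques, N m; "tool_pos": TCP position; "ee_rot": TCP orientation; "contact_force": force on the tool from outside, world axes, zero at the start; "ft_torque": the same for the moment, N m; "width": opening from 0.0 (shut) to 1.0 (fully open).
Only numpy, scipy, OpenCV 4.12 (cv2) and the standard library are available. Lean on these libraries where they do the work, as an engineer would, in place of code of your own. Each camera call takes 0.05 s, during which the arm holds its last target. There are 200 camera calls.

## Working session

There is one attempt and no reset: what is moved stays moved. The work goes in short steps, Python scripts to look and compute and a shell command to move; the robot and the scene stay as the last step left them, time stands still between calls to the robot, and variables do not carry over. Pictures are saved under pics/ and viewed, about 8 in all and at most 12, crops included, and the job is handed in when it is done.

```bash
ls; mkdir -p pics; cat > h.py <<'E'
import numpy as np, cv2
from bench import *
def snap(n,f):
    im,d=read_camera(n); cv2.imwrite(f,im[:,:,::-1]); np.save('pics/'+n+'_d.npy',d); np.save('pics/'+n+'_i.npy',im); return im,d
def world(n,u,v,z):
    m=camera_model(n);K,R,t=[np.array(m[k]) for k in('intrinsics','R','t')]
    return R.T@(np.linalg.inv(K)@np.array([u,v,1])*z-t)
def cloud(n,d):
    m=camera_model(n);K,R,t=[np.array(m[k]) for k in('intrinsics','R','t')]
    v,u=np.mgrid[:480,:640]; p=np.stack([(u-K[0,2])/K[0,0]*d,(v-K[1,2])/K[1,1]*d,d],-1)
    return (p-t)@R
E
python3 - <<'E'
from h import *
for n in('top','side'):
    im,d=snap(n,f'pics/{n}0.png'); P=cloud(n,d)
    for o in('orange_handle','brake_hinge','brake_face','blue_handle'):
        for r in tip_of(n,o)[:2]:
            u,v=r['point'];print(n,o,np.round(r['point']),round(r['confidence'],2),np.round(P[int(v),int(u)]) if 0<=v<480 and 0<=u<640 else '')
o=get_obs();print(o['clock'],o['tool_pos'],o['ee_rot'],o['width'])
E
```

```text
pics
top orange_handle [418. 264.] 0.77 [ 525. -205.  174.]
top brake_hinge [419. 272.] 0.8 [ 506. -206.  182.]
top brake_hinge [460. 291.] 0.39 [ 466. -302.  168.]
top brake_face [463. 291.] 0.8 [ 466. -306.  169.]
top blue_handle [261. 226.] 0.61 [633. 193.  -0.]
top blue_handle [513. 294.] 0.2 [ 467. -467.   49.]
side orange_handle [364. 231.] 0.73 [ 511. -170.   61.]
side brake_hinge [373. 200.] 0.73 [ 506. -195.  170.]
side brake_face [407. 188.] 0.61 [ 460. -311.  166.]
side blue_handle [250. 295.] 0.7 [644. 198.  -1.]
0.5 [ 144.99501502 -530.54128369  231.27640294] [-3.14157583e+00 -4.21498529e-08  2.66780720e-01] 0.999070151816537
```

```bash
python3 -c "
import cv2;cv2.imwrite('pics/both.png',cv2.resize(cv2.vconcat([cv2.imread('pics/top0.png'),cv2.imread('pics/side0.png')]),(400,600)))"
```

```text
(no output)
```

View pics/top0.png

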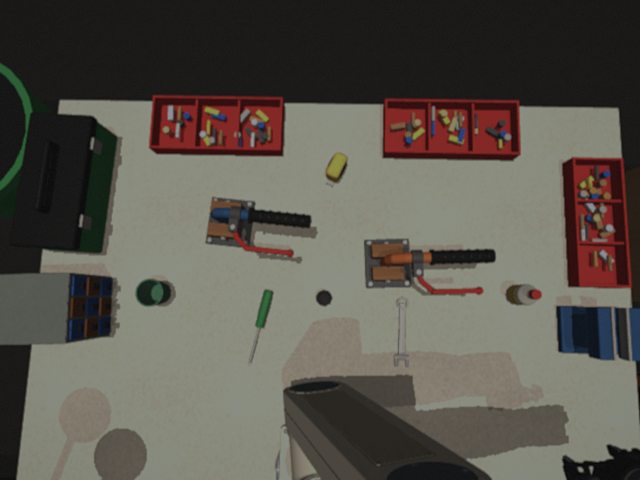

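View pics/side0.png

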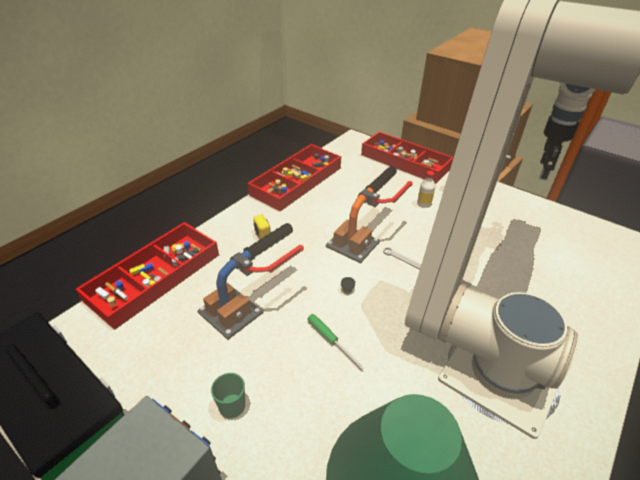

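The top view shows the orange handle at px (365–495, 240–290), with its grip to the right (world −y). Its red lever is on the robot's side, with the tip ball at (479,291), and the bottle stands at (520,294). The blue handle is at (210–310, 200–260). In the side view the orange handle is clear of clutter. Next I'll fit the handle yaw and the lever line.

```bash
python3 - <<'E'
from h import *
im=np.load('pics/top_i.npy').astype(int);d=np.load('pics/top_d.npy');P=cloud('top',d)
r,g,b=im[...,0],im[...,1],im[...,2]
v,u=np.mgrid[:480,:640]
def fit(m,name):
    p=P[m]; q=p[:,:2].astype(np.float32)
    l=cv2.fitLine(q,cv2.DIST_HUBER,0,.01,.01).ravel(); 
    if l[1]<0:l[:2]*=-1
    print(name,m.sum(),'dir',l[:2],'yaw',np.arctan2(-l[0],l[1]),'pt',l[2:],'z',np.percentile(p[:,2],[10,50,90]),'y',q[:,1].min(),q[:,1].max())
grip=(u>432)&(u<492)&(v>240)&(v<270)&(P[...,2]>150)&(P[...,2]<195)
fit(grip,'grip')
red=(r>90)&(g<50)&(b<60)&(u>410)&(u<486)&(v>270)&(v<300)&(P[...,2]>140)
fit(red,'red');fit(red&(u>434)&(u<472),'blade')
for c in range(412,486,4):
    m=red&(u==c)
    if m.any(): print(c,np.round(P[m].mean(0)),m.sum())
bt=(u>505)&(u<545)&(v>280)&(v<308)&(P[...,2]>30);print('bottle',P[bt].min(0),P[bt].max(0))
E
```

```text
grip 819 dir [-0.04820679  0.99883735] yaw 0.04822548 pt [ 544.855   -306.03094] z [166.17967416 172.76132163 176.28825116] y -376.181 -238.09425
red 236 dir [0.02111071 0.99977714] yaw -0.021112278 pt [ 467.235   -287.00027] z [164.08292649 167.326546   170.42839372] y -350.60843 -11.774243
blade 114 dir [-0.03668244  0.99932694] yaw 0.03669067 pt [ 465.15295 -282.99802] z [165.53618518 168.225431   170.86011672] y -327.24258 -244.75983
420 [ 490. -211.  164.] 6
424 [ 481. -220.  166.] 4
428 [ 473. -229.  165.] 5
432 [ 466. -238.  165.] 5
436 [ 463. -247.  166.] 4
440 [ 465. -256.  169.] 3
444 [ 464. -265.  169.] 4
448 [ 465. -274.  169.] 3
452 [ 465. -284.  168.] 3
456 [ 466. -292.  169.] 3
460 [ 466. -301.  169.] 3
464 [ 466. -310.  170.] 3
468 [ 467. -320.  168.] 2
472 [ 469. -329.  169.] 3
476 [ 468. -338.  168.] 4
480 [ 469. -348.  167.] 5
bottle [ 436.97594195 -511.06374183   30.22381119] [ 487.90443783  -11.77424319 1203.40501167]
```

```bash
python3 -m jog '[{"dx":0.28,"dy":-0.156,"dz":0,"twist":-1,"grip":-1},{"dx":0.28,"dy":-0.156,"dz":0,"twist":-1,"grip":-1},{"dx":0.28,"dy":-0.156,"dz":0,"twist":-1,"grip":-1},{"dx":0.28,"dy":-0.156,"dz":0,"twist":-1,"grip":-1},{"dx":0.28,"dy":-0.156,"dz":0,"twist":-1,"grip":-1}]' 20
cat >> h.py <<'E'
def to(x,y,z,yaw):
    from scipy.spatial.transform import Rotation as Ro
    o=get_obs();R=Ro.from_euler('xyz',o['ee_rot'])
    d=R.inv().apply(np.array([x,y,z])-o['tool_pos'])/1000
    print('t',round(o['clock'],2),'tcp',np.round(o['tool_pos'],1),'rot',np.round(o['ee_rot'],3),'F',np.round(o['contact_force'],1),'w',round(o['width'],2),'q',np.round(o['q'],2),'\n-> shift',np.round(d,4),'twist',round(-(yaw-o['ee_rot'][2])/.5,3))
E
python3 -c "from h import *;to(400,-305,200,1.7)"
```

```text
clock: 0.92
tool_pos: [294.7, -383.3, 231.4]
ee_rot: [3.141, -0.0, 0.774]
contact_force: [0.3, -1.9, 0.2]
width: 0.302
t 0.92 tcp [ 294.7 -383.3  231.4] rot [ 3.141 -0.     0.774] F [ 0.3 -1.9  0.2] w 0.3 q [-1.09  0.14 -0.13  1.3   0.    1.28] 
-> shift [0.13   0.0177 0.0314] twist -1.851
```

```bash
python3 -m jog '[{"dx":0.13,"dy":0.018,"dz":0.03,"twist":-1,"grip":-1},{"dx":0.13,"dy":0.018,"dz":0.03,"twist":-1,"grip":-1},{"dx":0.13,"dy":0.018,"dz":0.03,"twist":-1,"grip":-1},{"dx":0.13,"dy":0.018,"dz":0.03,"twist":-1,"grip":-1},{"dx":0.13,"dy":0.018,"dz":0.03,"twist":-1,"grip":-1}]'
python3 -c "from h import *;to(405,-305,140,1.7)"
```

```text
clock: 1.33
tool_pos: [402.0, -302.9, 200.6]
ee_rot: [-3.141, -0.001, 1.285]
contact_force: [-0.9, 0.5, 0.3]
width: -0.001
t 1.33 tcp [ 402.  -302.9  200.6] rot [-3.141e+00 -1.000e-03  1.285e+00] F [-0.9  0.5  0.3] w -0.0 q [-0.81  0.19 -0.15  1.23  0.    1.04] 
-> shift [-0.0012  0.0035  0.0606] twist -0.83
```

```bash
python3 -m jog '[{"dx":-0.001,"dy":0.0035,"dz":0.06,"twist":-0.83,"grip":-1},{"dx":-0.001,"dy":0.0035,"dz":0.06,"twist":-0.83,"grip":-1},{"dx":-0.001,"dy":0.0035,"dz":0.06,"twist":-0.83,"grip":-1},{"dx":-0.001,"dy":0.0035,"dz":0.06,"twist":-0.83,"grip":-1},{"dx":-0.001,"dy":0.0035,"dz":0.06,"twist":-0.83,"grip":-1}]'
python3 - <<'E'
from h import *
to(444,-305,140,1.7)
im,d=snap('side','pics/side1.png');snap('top','pics/top1.png')
a=cv2.resize(im[130:280,300:500,::-1],None,fx=3,fy=3)
b=cv2.resize(np.load('pics/top_i.npy')[220:370,340:540,::-1],None,fx=3,fy=3)
cv2.imwrite('pics/c1.png',cv2.resize(cv2.vconcat([a,b]),(400,600)))
cv2.imwrite('pics/c1.png',cv2.resize(cv2.hconcat([a,b]),(800,300)))
E
```

```text
clock: 1.75
tool_pos: [404.4, -305.5, 140.5]
ee_rot: [-3.141, -0.001, 1.699]
contact_force: [0.1, -0.7, 0.4]
width: 0.001
t 1.75 tcp [ 404.4 -305.5  140.5] rot [-3.141e+00 -1.000e-03  1.699e+00] F [ 0.1 -0.7  0.4] w 0.0 q [-0.81  0.23 -0.25  1.09  0.    0.63] 
-> shift [-0.0046  0.0393  0.0005] twist -0.002
```

View pics/c1.png

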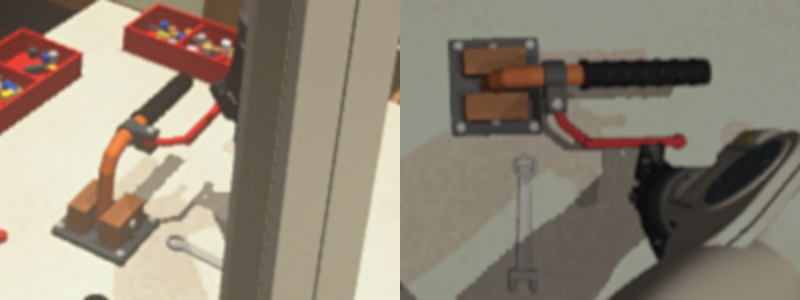

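The top crop shows the shut fingers at px ≈(465,295), just on the robot's side of the lever's outer blade. In the side view the arm hides the fingers. I'll advance gently until contact.

```bash
python3 -m jog '[{"dx":-0.002,"dy":0.015,"twist":0,"dz":0,"grip":-1},{"dx":-0.004,"dy":0.03,"twist":0,"dz":0,"grip":-1},{"dx":-0.005,"dy":0.04,"twist":0,"dz":0,"grip":-1},{"dx":-0.006,"dy":0.048,"twist":0,"dz":0,"grip":-1},{"dx":-0.006,"dy":0.048,"twist":0,"dz":0,"grip":-1}]'
python3 -m jog '[{"dx":0,"dy":0.004,"twist":0,"dz":0,"grip":-1},{"dx":0,"dy":0.008,"twist":0,"dz":0,"grip":-1},{"dx":0,"dy":0.008,"twist":0,"dz":0,"grip":-1}]'
python3 -c "from h import *;to(475,-310,140,1.7)"
```

```text
clock: 2.27
tool_pos: [453.7, -305.9, 141.0]
ee_rot: [-3.141, 0.0, 1.694]
contact_force: [-2.8, -1.5, 1.6]
width: -0.0
clock: 2.52
tool_pos: [460.8, -305.7, 141.0]
ee_rot: [-3.139, 0.002, 1.693]
contact_force: [-5.4, -5.1, 1.1]
width: 0.005
t 2.52 tcp [ 460.8 -305.7  141. ] rot [-3.139e+00  2.000e-03  1.693e+00] F [-5.4 -5.1  1.1] w 0.0 q [-0.74  0.31 -0.15  1.12 -0.    0.71] 
-> shift [-0.006   0.0136  0.001 ] twist -0.015
```

```bash
python3 -m jog '[{"dx":-0.002,"dy":0.004,"twist":0,"dz":0,"grip":-1},{"dx":-0.004,"dy":0.009,"twist":0,"dz":0,"grip":-1},{"dx":-0.004,"dy":0.009,"twist":0,"dz":0,"grip":-1}]'
python3 -c "from h import *;to(475,-310,140,1.7)"; python3 -m jog '[{"dx":0,"dy":0.002,"twist":0,"dz":0,"grip":-1},{"dx":0,"dy":0.004,"twist":0,"dz":0,"grip":-1},{"dx":0,"dy":0.004,"twist":0,"dz":0,"grip":-1}]'
python3 - <<'E'
from h import *
im,d=snap('top','pics/top2.png')
cv2.imwrite('pics/c2.png',cv2.resize(im[225:315,370:510,::-1],None,fx=5,fy=5))
E
```

```text
clock: 2.77
tool_pos: [469.5, -308.8, 140.9]
ee_rot: [-3.138, 0.001, 1.692]
contact_force: [-5.6, -1.5, 2.2]
width: -0.001
t 2.77 tcp [ 469.5 -308.8  140.9] rot [-3.138e+00  1.000e-03  1.692e+00] F [-5.6 -1.5  2.2] w -0.0 q [-0.73  0.32 -0.12  1.13 -0.    0.72] 
-> shift [-0.0018  0.0053  0.0009] twist -0.017
clock: 3.02
tool_pos: [472.4, -309.4, 141.0]
ee_rot: [-3.136, 0.003, 1.69]
contact_force: [-6.8, -7.5, 1.6]
width: 0.002
```

View pics/c2.png

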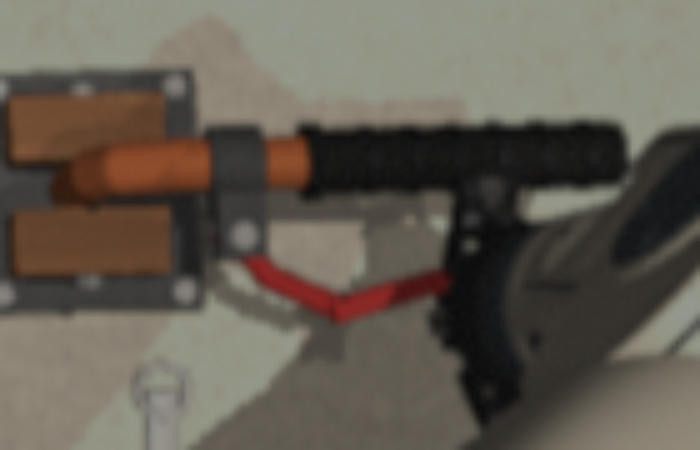

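The crop shows the lever swung in. Its visible blade runs from (340,312) to (445,280), still short of the grip. I'll measure the angle and push on in small steps.

```bash
cat >> h.py <<'E'
def lever():
    im,d=read_camera('top');P=cloud('top',d);im=im.astype(int)
    v,u=np.mgrid[:480,:640]
    m=(im[...,0]>80)&(im[...,1]<55)&(im[...,2]<60)&(u>410)&(u<488)&(v>262)&(v<300)&(abs(P[...,2]-166)<15)
    s=m&(P[...,1]<-246);q=P[s][:,:2].astype(np.float32)
    l=cv2.fitLine(q,cv2.DIST_HUBER,0,.01,.01).ravel()
    a=m&(P[...,1]>-236);k=cv2.fitLine(P[a][:,:2].astype(np.float32),cv2.DIST_HUBER,0,.01,.01).ravel()
    print('blade yaw',np.arctan(-l[0]/l[1]),s.sum(),'arm yaw',np.arctan(-k[0]/k[1]),a.sum())
E
python3 -c "
import h,numpy as np
im=np.load('pics/top_i.npy')
h.lever()
import cv2
r=h.read_camera
h.read_camera=lambda n:(cv2.imread('pics/top0.png')[:,:,::-1],D)
"  2>&1 | tail -2
python3 -m jog '[{"dx":0,"dy":0.002,"twist":0,"dz":0,"grip":-1},{"dx":0,"dy":0.004,"twist":0,"dz":0,"grip":-1},{"dx":0,"dy":0.004,"twist":0,"dz":0,"grip":-1}]'
python3 -c "from h import *;lever()"
```

```text
blade yaw 0.3599561 67 arm yaw -0.57305 53
clock: 3.37
tool_pos: [475.0, -310.0, 141.1]
ee_rot: [-3.134, 0.005, 1.688]
contact_force: [-7.9, -6.2, 1.1]
width: 0.001
blade yaw 0.40700752 63 arm yaw -0.53233 50
```

```bash
python3 -m jog '[{"dx":0,"dy":0.002,"twist":0,"dz":0,"grip":-1},{"dx":0,"dy":0.005,"twist":0,"dz":0,"grip":-1},{"dx":0,"dy":0.005,"twist":0,"dz":0,"grip":-1}]'
python3 -c "from h import *;lever()"
python3 -m jog '[{"dx":0,"dy":0.002,"twist":0,"dz":0,"grip":-1},{"dx":0,"dy":0.004,"twist":0,"dz":0,"grip":-1},{"dx":0,"dy":0.004,"twist":0,"dz":0,"grip":-1}]'
python3 -c "from h import *;lever();to(475,-310,140,1.7)"
```

```text
clock: 3.67
tool_pos: [476.7, -310.3, 141.0]
ee_rot: [-3.127, 0.006, 1.686]
contact_force: [-17.8, -6.7, 5.6]
width: -0.001
blade yaw 0.38635355 56 arm yaw -0.5922219 50
clock: 3.97
tool_pos: [476.8, -310.4, 141.0]
ee_rot: [-3.121, 0.007, 1.684]
contact_force: [-20.8, -5.0, 8.0]
width: 0.004
blade yaw 0.41270334 51 arm yaw -0.5485261 49
t 4.02 tcp [ 476.8 -310.4  141. ] rot [-3.121  0.007  1.684] F [-20.9  -4.8   6.8] w -0.0 q [-0.71  0.34 -0.1   1.14 -0.02  0.74] 
-> shift [ 0.0006 -0.0017  0.001 ] twist -0.033
```

The TCP stalled at x ≈ 476.8 and the force jumped from about 8 to 21 N, so the lever is at its stop. I'll hold briefly, then retreat.

```bash
python3 -m jog '[{"dx":0,"dy":0.0035,"twist":0,"dz":0,"grip":-1},{"dx":0,"dy":0.0035,"twist":0,"dz":0,"grip":-1},{"dx":0,"dy":0.0035,"twist":0,"dz":0,"grip":-1},{"dx":0,"dy":0.0035,"twist":0,"dz":0,"grip":-1},{"dx":0,"dy":0.0035,"twist":0,"dz":0,"grip":-1}]'
python3 -m jog '[{"dx":0,"dy":0.0035,"twist":0,"dz":0,"grip":-1},{"dx":0,"dy":0.0035,"twist":0,"dz":0,"grip":-1},{"dx":0,"dy":0.0035,"twist":0,"dz":0,"grip":-1}]'
python3 -c "from h import *;to(412,-305,140,1.7)"
```

```text
clock: 4.43
tool_pos: [476.6, -310.4, 141.1]
ee_rot: [-3.115, 0.007, 1.681]
contact_force: [-19.4, -3.3, 6.3]
width: 0.001
clock: 4.68
tool_pos: [476.4, -310.4, 141.2]
ee_rot: [-3.108, 0.008, 1.679]
contact_force: [-19.6, -4.0, 7.6]
width: 0.0
t 4.68 tcp [ 476.4 -310.4  141.2] rot [-3.108  0.008  1.679] F [-19.6  -4.    7.6] w 0.0 q [-0.71  0.34 -0.09  1.15 -0.03  0.75] 
-> shift [ 0.0124 -0.0634  0.0032] twist -0.041
```

```bash
python3 -m jog '[{"dx":0.003,"dy":-0.015,"twist":0,"dz":0,"grip":-1},{"dx":0.006,"dy":-0.03,"twist":0,"dz":0.001,"grip":-1},{"dx":0.009,"dy":-0.045,"twist":0,"dz":0.002,"grip":-1},{"dx":0.012,"dy":-0.06,"twist":0,"dz":0.002,"grip":-1},{"dx":0.012,"dy":-0.06,"twist":0,"dz":0.002,"grip":-1}]'
python3 -m jog '[{"dx":0,"dy":0,"twist":0,"dz":0,"grip":-1},{"dx":0,"dy":0,"twist":0,"dz":0,"grip":-1},{"dx":0,"dy":0,"twist":0,"dz":0,"grip":-1},{"dx":0,"dy":0,"twist":0,"dz":0,"grip":-1},{"dx":0,"dy":0,"twist":0,"dz":0,"grip":-1}]'
python3 - <<'E'
from h import *
lever();to(465,-307,140,1.7)
im,d=snap('top','pics/top3.png')
cv2.imwrite('pics/c3.png',cv2.resize(im[225:315,370:510,::-1],None,fx=5,fy=5))
E
```

```text
clock: 5.1
tool_pos: [413.3, -304.2, 141.4]
ee_rot: [-3.108, 0.007, 1.678]
contact_force: [0.8, -1.0, 0.2]
width: -0.001
clock: 5.52
tool_pos: [413.7, -304.2, 141.2]
ee_rot: [-3.108, 0.007, 1.679]
contact_force: [0.0, 0.5, -0.5]
width: -0.001
blade yaw 0.063142255 116 arm yaw -0.83104163 77
t 5.57 tcp [ 413.6 -304.2  141.2] rot [-3.108  0.007  1.679] F [-0.3  0.9  1.8] w 0.0 q [-0.78  0.25 -0.22  1.11 -0.03  0.68] 
-> shift [-0.0083  0.0508 -0.0005] twist -0.043
```

View pics/c3.png

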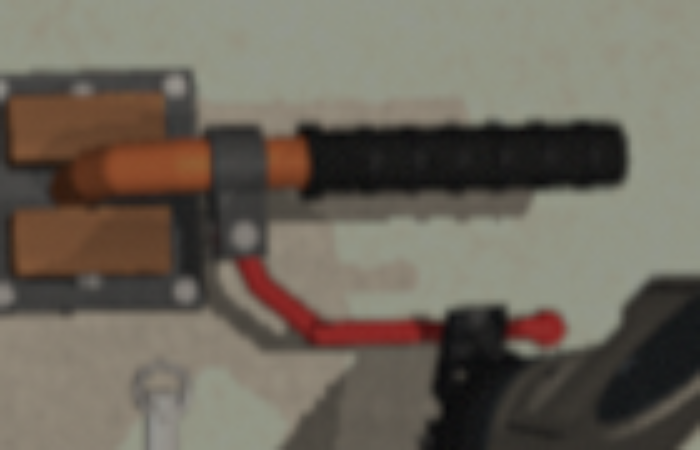

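The lever is fully back out: the blade is parallel to the bar again, with the ball at (545,327). Between pressed and out, blade yaw changed by about 0.34 and arm yaw by about 0.28, which fits a 0.30 rad stop. Now the second press.

```bash
python3 -m jog '[{"dx":-0.003,"dy":0.015,"twist":-0.02,"dz":0,"grip":-1},{"dx":-0.006,"dy":0.03,"twist":-0.04,"dz":0,"grip":-1},{"dx":-0.009,"dy":0.042,"twist":-0.04,"dz":0,"grip":-1},{"dx":-0.011,"dy":0.05,"twist":-0.04,"dz":0,"grip":-1},{"dx":-0.013,"dy":0.056,"twist":-0.04,"dz":0,"grip":-1}]'
python3 -m jog '[{"dx":0,"dy":0.003,"twist":0,"dz":0,"grip":-1},{"dx":0,"dy":0.006,"twist":0,"dz":0,"grip":-1},{"dx":0,"dy":0.006,"twist":0,"dz":0,"grip":-1}]'
python3 -c "from h import *;to(480,-310,141,1.7)"
```

```text
clock: 6.03
tool_pos: [470.7, -312.4, 139.4]
ee_rot: [-3.106, 0.008, 1.698]
contact_force: [-6.6, -6.2, 3.5]
width: -0.003
clock: 6.28
tool_pos: [476.3, -313.4, 139.4]
ee_rot: [-3.103, 0.011, 1.697]
contact_force: [-7.0, -8.2, 3.2]
width: -0.005
t 6.28 tcp [ 476.3 -313.4  139.4] rot [-3.103  0.011  1.697] F [-7.  -8.2  3.2] w -0.0 q [-0.71  0.35 -0.09  1.15 -0.04  0.73] 
-> shift [ 0.0029  0.0041 -0.0018] twist -0.006
```

```bash
python3 -m jog '[{"dx":0,"dy":0.003,"twist":0,"dz":0,"grip":-1},{"dx":0,"dy":0.005,"twist":0,"dz":0,"grip":-1},{"dx":0,"dy":0.005,"twist":0,"dz":0,"grip":-1}]'
python3 -m jog '[{"dx":0,"dy":0.0035,"twist":0,"dz":0,"grip":-1},{"dx":0,"dy":0.0035,"twist":0,"dz":0,"grip":-1},{"dx":0,"dy":0.0035,"twist":0,"dz":0,"grip":-1}]'
python3 -c "from h import *;lever();to(480,-310,141,1.7)"
```

```text
clock: 6.53
tool_pos: [477.5, -313.7, 139.3]
ee_rot: [-3.095, 0.013, 1.695]
contact_force: [-22.8, -5.9, 10.7]
width: -0.002
clock: 6.78
tool_pos: [477.2, -313.8, 139.4]
ee_rot: [-3.087, 0.013, 1.694]
contact_force: [-22.4, -2.7, 10.1]
width: 0.002
blade yaw 0.3428486 44 arm yaw -0.50914764 50
t 6.83 tcp [ 477.2 -313.8  139.4] rot [-3.087  0.013  1.694] F [-21.7  -3.2  10.5] w -0.0 q [-0.7   0.36 -0.08  1.17 -0.05  0.75] 
-> shift [ 0.0034  0.0031 -0.0018] twist -0.013
```

```bash
python3 - <<'E'
from h import *
for i in range(6): read_camera('top')
to(480,-310,141,1.7)
im,d=snap('top','pics/top4.png'); a=cv2.imread('pics/top0.png').astype(int)
cv2.imwrite('pics/c4.png',im[80:380,:,::-1])
for n in('blue_brake','oil_bottle','spanner','spare_knob','screwdriver','tape_measure','bolt_cup'):
    r=boxes_of('top',n); print(n,np.round(r[0]['point']) if r else None)
to(480,-310,141,1.7)
E
```

```text
t 7.13 tcp [ 477.2 -313.8  139.4] rot [-3.087  0.013  1.694] F [-21.8  -3.6   9.9] w 0.0 q [-0.7   0.36 -0.08  1.17 -0.05  0.75] 
-> shift [ 0.0034  0.0031 -0.0019] twist -0.013
blue_brake [262. 249.]
oil_bottle None
spanner [402. 338.]
spare_knob [322. 298.]
screwdriver [264. 313.]
tape_measure [337. 165.]
bolt_cup [151. 296.]
t 7.53 tcp [ 477.2 -313.8  139.4] rot [-3.087  0.013  1.694] F [-21.8  -3.1  10.5] w 0.0 q [-0.7   0.36 -0.08  1.17 -0.05  0.75] 
-> shift [ 0.0034  0.0031 -0.0018] twist -0.013
```

View pics/c4.png

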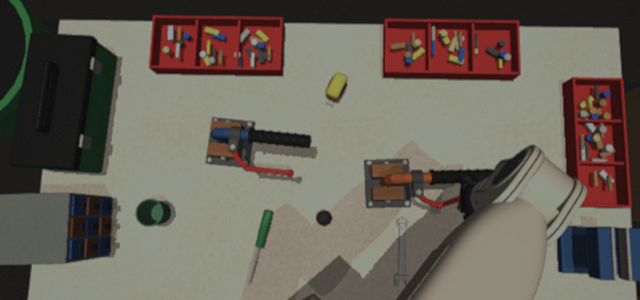

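The picture shows the orange lever pressed in at (440,203), the blue lever still out, and the visible loose things where they were. The bottle is hidden under the wrist, which is far above it. The force is steady, so I'm handing in.

```bash
python3 -c "
from bench import *
print(close_job())"
```

```text
the job is handed in; nothing more can be done
None
```

I pressed the orange brake lever to its stop with the backs of the shut fingers and held it there for about 1 s. I then backed off until it sprang fully out, pressed it in again, and handed in at about 7.5 s while still holding it.

- **At the stop:** on both presses the TCP stalled at x ≈ 477 mm and the wrist force jumped from about 8–11 N to 20–24 N. At hand-in it was a steady 24 N or so, under the 40 N limit.
- **Lever angle:** the top camera gave a swing of about 0.28–0.34 rad between out and pressed, against a stop at 0.30 rad. These fits are noisy and differ by up to about 0.05 rad, so I relied on the force jump and stall to judge the stop.
- **Spring back:** after the first press the picture showed the lever parallel to the bar again, with no contact force.
- **Everything else:** the blue lever is still out, and the screwdriver, spanner, knob, tape measure and cup looked unmoved.
- **Not confirmed:** the wrist hid the oil bottle in the last picture and the detector did not find it. Nothing in the recorded forces suggests the arm touched it.

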